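# Index a drilling fixture and swing its guide arm in

### The job

Set up the drilling fixture for the next hole: with a fingertip, gently push on the spokes of the turning plate until the red-balled spoke points at the white index mark, and leave it there. Then gently push the yellow guide arm round until it stops fully home, with its bush over the aluminium part. Push only: do not lift the part off its pin, and leave the bottle, wrench, steel block and hex key alone.

Things in the scene. Friction and masses are not known exactly. Their poses are not given: they have to be found in the camera images.
- hub (a point): Centre of the turning plate's upper face, on its vertical axis, 60 mm above the work surface. The fixture is bolted down: a round dark steel base 336 mm across and 12 mm thick, a green pedestal, and on it a steel turning plate 120 mm across.
- wheel: The turning plate with its four level steel spokes, 90 degrees apart, 12 mm thick, axes 53 mm above the work surface, free from 60 to 101 mm from the hub axis; each ends in a ball 22 mm across (one red, three black). Turns either way against 2 to 3 N at the spokes, stays where left; no stop near. Origin on the axis at the work surface; x towards the red ball.
- red_ball (a point): Centre of the red ball, 112 mm from the hub axis, 53 mm above the work surface. The red spoke runs from the hub towards it. It points at the mark when hub, red ball and mark tip lie in one line, seen from above (ball centre and mark tip are then 17 mm apart).
- mark_tip (a point): Tip of the fixed white index mark: a level white pin, 6 mm thick and some 20 mm long, that points at the hub from a white post (18 by 20 mm, top 50 mm above the work surface, its pin's top 56 mm) standing on the base outside the spokes' circle. The tip is 129 mm from the hub axis, 53 mm above the work surface.
- guide: The yellow guide arm: a level bar 22 mm wide, 115 to 129 mm above the work surface, on a vertical pivot atop a fixed 24 mm column 150 mm from the hub axis; boss there 36 mm across, nut up to 138 mm. Origin on the pivot, 112 mm up; x along the arm to the bush. It starts swung out 1.45 to 1.9 rad clockwise (from above) of home; friction about 1 N at the bush; stays where left.
- bush (a point): Centre of the brass bush in the round eye (40 mm across, 18 mm thick) at the free end of the guide arm, 150 mm from the pivot, 122 mm above the work surface. Pushed counter-clockwise (from above), the arm meets a firm stop at home, with the bush exactly over the hub axis. It passes above the spokes and the part.
- part_mid (a point): Centre of the loose aluminium ring, 64 mm across, 22 mm tall, 150 g, that sits on the turning plate over its centre pin (bore 21 mm, pin 16 mm thick, 16 mm tall). Its top is 82 mm above the work surface. It rides round with the plate and must stay seated.
- wrench: Steel wrench 170 mm long lying loose on the table; origin at the middle of its underside. To be left alone.
- oil: Orange bottle, 56 mm across, 130 mm tall, standing loose; origin at the centre of its underside. To be left alone.
- vblock: Loose steel V-block, 60 by 45 mm, 45 mm tall; origin at the centre of its underside. To be left alone.
- hexkey: T-handled hex key lying loose, blue handle 98 mm long and 18 mm thick, steel shaft 110 mm long along its own +x; origin under the middle of its handle. To be left alone.
Not all that is in view belongs to the job. There is more than one size of the part that bears part_mid; the job needs the largest.

How it is judged:
By the outcome, as a careful person would: the job done as asked, in the order asked, and still so for the second after the job is handed in, with the robot touching nothing.
It also fails if it takes over 61 s, if anything falls off the work surface, if the arm or the gripper's body presses on something with over 40 N, if the wrist force passes 120 N, or if a joint passes its speed limit or range.

### The arm

A 6-joint arm with a two-finger parallel gripper is mounted at the origin on the work surface. World frame = base frame: x ahead of the robot, y to its left, z up, the work surface at z = 0. Lengths are in mm, angles in degrees, forces in N, time in s.
With the tool pointing down it reaches from about 350 to 850 mm from the base axis. Payload 8.1 kg.
Tool frame: the origin (TCP) lies on the centre line of the jaws, within the pads' length; the fingertips stand 8 mm ahead of it and the grasp point (between the pads) lies 11 mm behind it; x points along the fingers, z is the direction in which the jaws open and shut, and the axes are right-handed (so a half turn about x gives the same grasp; the last joint's range is limited). The gripper opens to 85 mm and grips with 20 to 120 N. Pads are 22 mm wide; open, the fingers measure 114 mm over their backs; the gripper's body (76 mm by 85 mm) begins 54 mm behind the grasp point. The pads swing forward as they close: fully open they stand 13 mm farther back than shut.
Start: joints at [-68.148, 7.471, 85.268, -0, 87.261, -4.893], TCP at [270.038, -535.803, 239.292] pointing down, gripper open.
Joint ranges: [-169.43, 169.43], [-51.17, 129.36], [1.28, 143.12], [-76.62, 256.62], [0, 156.53], [-152.29, 152.29]. Speed limits (degrees/s): [136.94, 136.94, 159.86, 180, 180, 180].

### API

Orientations are given as [roll, pitch, yaw] about the fixed x, y, z axes, in that order (R = Rz(yaw) Ry(pitch) Rx(roll)).
In Python, from bench import r, vision, order gives the robot as it stands. The module is installed in compiled form; this text tells all that it offers.
- The arm moves only by the shell command python3 -m jog 'ROWS' [FORCE]. ROWS is JSON, a list of rows, each a list of 3 entries, a list of its own where there are three numbers: the shift along the world's x, y, z in m, then the turn, a rotation vector about the world's x, y, z in rad, then the opening, from -1 (shut) to 1 (fully open). A call has 1 to 5 rows; each row is the pose to reach, as a shift and turn from the pose commanded when the call began; what a row does not reach only later rows make up. A row lasts 1/12 s, in which the tool goes at most 41.7 mm and 7.16 degrees, less where a joint would pass 70% of its speed; a pose out of reach is approached as far as the arm can. A call with a gripper value outside its range is refused whole. The fingers move at their own pace and stop on an object; FORCE is the grip in N (left out, the last holds). Time passes only in rows, so rows that repeat a pose let the fingers close. It gives the time, the measured TCP pose, the force and the opening at its end, in the units of the state.
- r.sense(): the state, without advancing time (a new reading comes with each control period).
- vision.snapshot(name): name is "scene" or "top" or "wrist"; returns the picture (480x640x3 uint8, red, green, blue); there is no depth.
- vision.camera_model(name): a dict with "fov_y" (degrees; the focal length in pixels is half the picture's height over the tangent of half this angle, whatever the lens; pixels are square), "cx", "cy" (the principal point, pixels), "world_to_cam" (4x4, takes a point from world to camera coordinates). Camera axes: x right, y down, z forward; pixel columns grow to the right and rows downward; lengths in mm; the calibration is good to about 2 mm. A picture is of the moment at which its call begins: read the wrist's pose just before it. camera_model takes no time and is no camera call; for the wrist camera it gives the pose at the moment of the call.
- order.hand_in(): hands the job in, once; it reports no verdict.
The state is a dict: "time": time; "joint_pos": joint angles; "qd": joint speeds; "joint_efforts": joint torques, N m; "tool_pos": TCP position; "tcp_rot": TCP orientation; "ft_force": force on the tool from outside, world axes, zero at the start; "wrist_torque": the same for the moment, N m; "finger_gap": finger opening in mm.
Only numpy, scipy, OpenCV 4.12 (cv2) and the standard library are available. Lean on these libraries where they do the work, as an engineer would, in place of code of your own. Each camera call takes 0.05 s, during which the arm holds its last target.

## Working session

There is one attempt and no reset: what is moved stays moved. The work goes in short steps, Python scripts to look and compute and a shell command to move; the robot and the scene stay as the last step left them, time stands still between calls to the robot, and variables do not carry over. Pictures are saved under pics/ and viewed, and the job is handed in when it is done.

```bash
mkdir -p pics
python3 - <<'E'
from bench import r,vision
import cv2
print(r.sense())
for n in("scene","top"):
    cv2.imwrite(f"pics/{n}0.png",vision.snapshot(n)[:,:,::-1]); print(n,vision.camera_model(n))
E
```

```text
{'time': 0.0, 'joint_pos': array([-6.81467713e+01,  7.51495835e+00,  8.53315089e+01,  2.80425823e-04,
        8.72574969e+01, -4.89337129e+00]), 'qd': array([ 0.0419645 ,  0.03937679,  0.01467631, -0.06617938, -0.0496757 ,
       -0.07673345]), 'joint_efforts': array([ 9.39514430e-04, -5.69403577e+01, -5.00544798e+01, -2.60782781e-04,
        1.50317472e-02, -3.47978585e-06]), 'tool_pos': array([ 269.84939719, -535.30412172,  238.22456967]), 'tcp_rot': array([174.95227389,  89.89603551, 111.69886016]), 'ft_force': array([ 0.26763215,  0.34690226, -0.22144598]), 'wrist_torque': array([-0.02261659,  0.01852314,  0.03323671]), 'finger_gap': 85.52913036403329}
scene {'fov_y': 51.40572236503034, 'cx': 326.41705241627125, 'cy': 233.93830006044595, 'world_to_cam': array([[ 6.41293177e-01,  7.67245867e-01,  8.76583981e-03,
        -3.48351789e+02],
       [ 4.25038290e-01, -3.45705371e-01, -8.36558575e-01,
        -1.36707110e+02],
       [-6.38815711e-01,  5.40205124e-01, -5.47807367e-01,
         1.40840411e+03],
       [ 0.00000000e+00,  0.00000000e+00,  0.00000000e+00,
         1.00000000e+00]])}
top {'fov_y': 46.408454378339805, 'cx': 323.08472173056833, 'cy': 242.6592841648732, 'world_to_cam': array([[-5.52604177e-03, -9.99847589e-01, -1.65608452e-02,
         3.14679405e+01],
       [-9.84449019e-01,  8.34734458e-03, -1.75472080e-01,
         5.46661183e+02],
       [ 1.75583575e-01,  1.53336418e-02, -9.84345106e-01,
         1.14680277e+03],
       [ 0.00000000e+00,  0.00000000e+00,  0.00000000e+00,
         1.00000000e+00]])}
```

View pics/scene0.png

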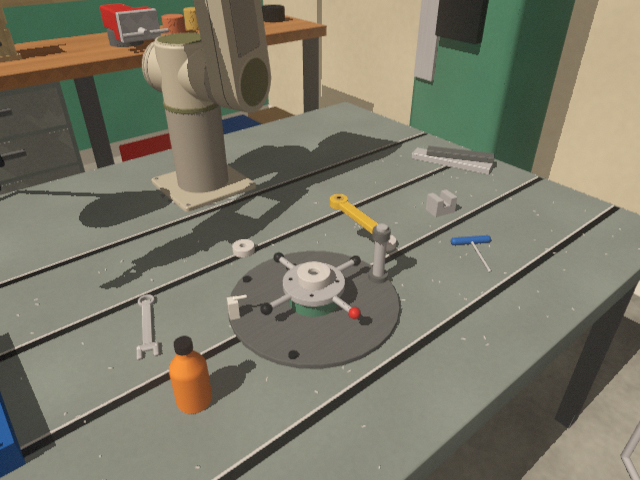

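View pics/top0.png

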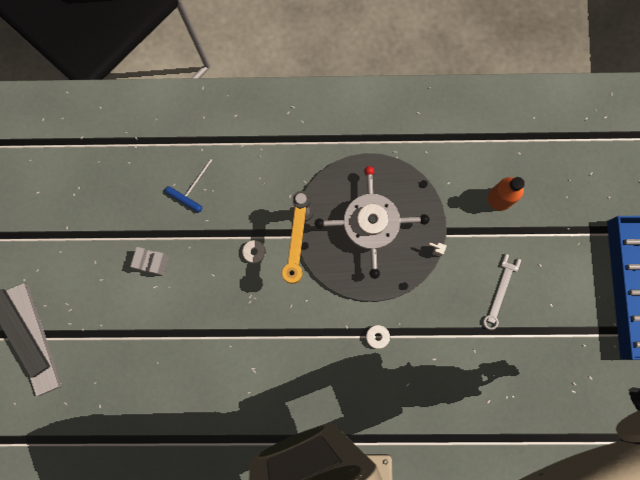

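```bash
cat > h.py <<'E'
import numpy as np, cv2
from bench import r,vision
def K(m):
    f=240/np.tan(np.radians(m["fov_y"]/2)); return f,m["cx"],m["cy"]
def ray(n,u,v,z,m=None):
    m=m or vision.camera_model(n); f,cx,cy=K(m); T=m["world_to_cam"]; R=T[:3,:3]; c=-R.T@T[:3,3]
    d=R.T@np.array([(u-cx)/f,(v-cy)/f,1]); return (c+d*(z-c[2])/d[2])
def proj(n,p,m=None):
    m=m or vision.camera_model(n); f,cx,cy=K(m); T=m["world_to_cam"]; q=T[:3,:3]@np.array(p)+T[:3,3]
    return np.array([f*q[0]/q[2]+cx,f*q[1]/q[2]+cy])
def crop(img,u0,v0,w,h,s,out):
    cv2.imwrite(out,cv2.resize(img[v0:v0+h,u0:u0+w,::-1],None,fx=s,fy=s,interpolation=cv2.INTER_CUBIC))
E
python3 - <<'E'
import cv2
from h import *
i=cv2.imread('pics/top0.png')[:,:,::-1]; crop(i,270,140,190,150,4,'pics/c1.png')
i=cv2.imread('pics/scene0.png')[:,:,::-1]; crop(i,220,185,200,150,4,'pics/c2.png')
E
```

```text
(no output)
```

View pics/c1.png

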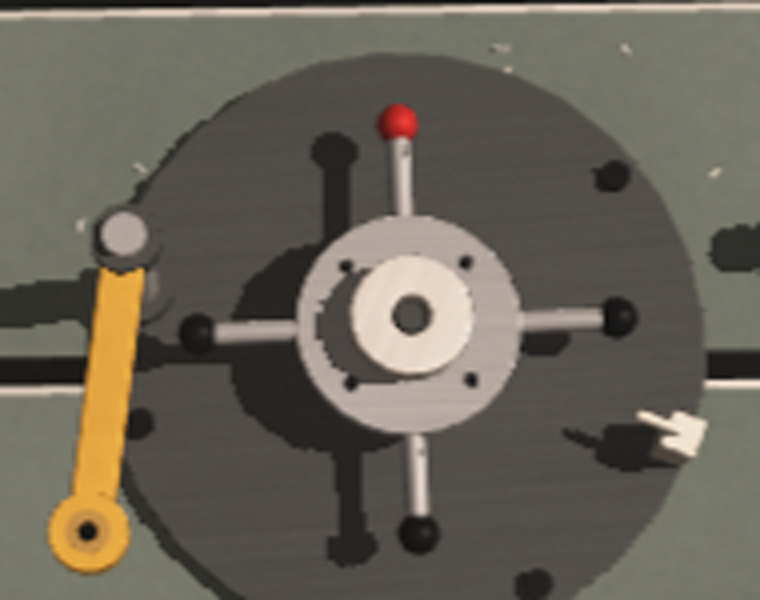

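View pics/c2.png

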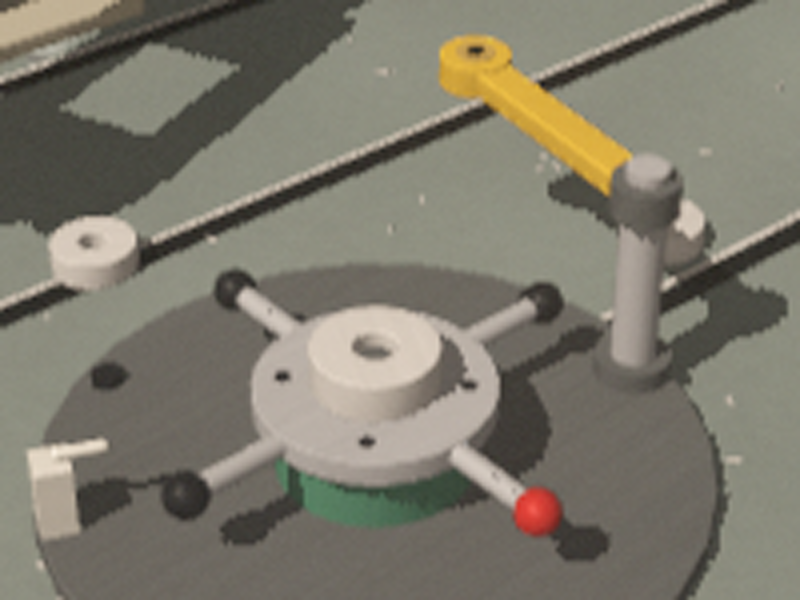

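Run:
```python
from h import *
P=lambda u,v,z:ray("top",270+(u+.5)/4-.5,140+(v+.5)/4-.5,z)
S=lambda u,v,z:ray("scene",220+(u+.5)/4-.5,185+(v+.5)/4-.5,z)
for F,b,mk,nut,bu,rt in((P,[(398,123),(619,317),(418,533),(197,333)],(638,414),(124,232),(88,531),(412,316)),(S,[(537,511),(185,494),(236,290),(544,301)],(106,443),(653,165),(476,50),(375,345))):
    B=np.array([F(*x,53) for x in b]); hub=B.mean(0); print(B.round(1)); print("hub",hub,np.linalg.norm(B-hub,axis=1))
    m=F(*mk,55);print("mark",m,np.linalg.norm((m-hub)[:2]))
    a=lambda p:np.degrees(np.arctan2(p[1]-hub[1],p[0]-hub[0]))
    print("ang",[a(x) for x in B],a(m))
    n=F(*nut,138);k=F(*bu,129);print("pivot",n,np.linalg.norm((n-hub)[:2]),"bush",k,np.linalg.norm((k-n)[:2]),"part top",F(*rt,82))
    A=lambda d:np.degrees(np.arctan2(d[1],d[0]));print("arm",A(k-n),"home",A(hub-n))
print(np.linalg.norm(P(350,316,82)-P(474,316,82)))
m=vision.camera_model("wrist");T=m["world_to_cam"];print(-T[:3,:3].T@T[:3,3],T[:3,:3],m["fov_y"])
```

```text
[[ 704.9  -73.4   53. ]
 [ 595.9 -189.2   53. ]
 [ 480.6  -79.5   53. ]
 [ 589.2   36.4   53. ]]
hub [592.63510563 -76.42640878  53.        ] [112.28191277 112.80205517 112.07167468 112.83211478]
mark [ 542.82221065 -196.91383689   55.        ] 130.3784676932996
ang [np.float64(1.5337703642630447), np.float64(-88.35471910307199), np.float64(-178.45117113460884), np.float64(91.75201183006392)] -112.46157893618111
pivot [622.93133646  70.73977159 138.        ] 150.25227535131947 bush [473.5144313   88.78417187 129.        ] 150.50253129678768 part top [590.99528274 -76.58281052  82.        ]
arm 173.11399584894772 home -101.63262979133741
[[ 701.2  -68.5   53. ]
 [ 591.9 -184.    53. ]
 [ 477.9  -75.1   53. ]
 [ 586.    42.1   53. ]]
hub [589.26527499 -71.39710734  53.        ] [112.01660096 112.68383773 111.42227548 113.55277892]
mark [ 541.27038129 -193.74766701   55.        ] 131.42742967787692
ang [np.float64(1.4770969339161863), np.float64(-88.64469285412017), np.float64(-178.07622950473998), np.float64(91.65782913267381)] -111.41876595918701
pivot [620.02340731  78.72973735 138.        ] 153.24533337685605 bush [465.56183171  98.3134124  129.        ] 155.69810103867252 part top [589.62583711 -72.05454218  82.        ]
arm 172.77420989126145 home -101.57858074960504
64.62481226662565
[ 344.85493848 -497.38013437  374.0509593 ] [[ 0.44916666 -0.8934473  -0.00111289]
 [-0.8444407  -0.42493557  0.32611296]
 [-0.29183765 -0.1455393  -0.94533015]] 62.94782216153113
```

```bash
python3 - <<'E'
from h import *
from scipy.spatial.transform import Rotation as Ro
s=r.sense(); R=Ro.from_euler('xyz',s['tcp_rot'],degrees=True).as_matrix();print(R.round(3)); print("tool z yaw",np.degrees(np.arctan2(R[1,2],R[0,2])))
E
python3 -m jog '[[[0,0,0],[0,0,0],-1]]' 20
```

```text
[[-0.001  0.893  0.45 ]
 [ 0.002  0.45  -0.893]
 [-1.     0.    -0.002]]
tool z yaw -63.25552966943619
time: 0.18
tool_pos: [269.9, -535.5, 238.6]
tcp_rot: [175.7, 89.9, 112.4]
ft_force: [0.1, 0.3, 0.4]
finger_gap: 75.3
```

```bash
python3 -m jog '[[[0.013,0.017,0],[0,0,0.122],-1],[[0.026,0.034,0],[0,0,0.244],-1],[[0.039,0.05,0],[0,0,0.366],-1],[[0.052,0.067,0],[0,0,0.488],-1],[[0.065,0.084,0],[0,0,0.61],-1]]'
python3 -m jog '[[[0.013,0.017,0],[0,0,0.122],-1],[[0.026,0.034,0],[0,0,0.244],-1],[[0.039,0.05,0],[0,0,0.366],-1],[[0.052,0.067,0],[0,0,0.488],-1],[[0.065,0.084,0],[0,0,0.61],-1]]'
python3 -m jog '[[[0.013,0.017,0],[0,0,0.122],-1],[[0.026,0.034,0],[0,0,0.244],-1],[[0.039,0.05,0],[0,0,0.366],-1],[[0.052,0.067,0],[0,0,0.488],-1],[[0.065,0.084,0],[0,0,0.61],-1]]'
python3 -m jog '[[[0.013,0.017,0],[0,0,0.122],-1],[[0.026,0.034,0],[0,0,0.244],-1],[[0.039,0.05,0],[0,0,0.366],-1],[[0.052,0.067,0],[0,0,0.488],-1],[[0.065,0.084,0],[0,0,0.61],-1]]'
python3 -m jog '[[[0.013,0.017,0],[0,0,0.122],-1],[[0.026,0.034,0],[0,0,0.244],-1],[[0.039,0.05,0],[0,0,0.366],-1],[[0.052,0.067,0],[0,0,0.488],-1],[[0.065,0.084,0],[0,0,0.61],-1]]'
python3 - <<'E'
from h import *
from scipy.spatial.transform import Rotation as Ro
s=r.sense(); R=Ro.from_euler('xyz',s['tcp_rot'],degrees=True).as_matrix();print(s['tool_pos'],"tool z yaw",np.degrees(np.arctan2(R[1,2],R[0,2])),s['joint_pos'],s['finger_gap'])
cv2.imwrite('pics/w1.png',vision.snapshot('wrist')[:,:,::-1])
E
```

```text
time: 0.6
tool_pos: [335.4, -450.9, 239.0]
tcp_rot: [146.1, 90.0, 118.2]
ft_force: [0.3, -0.5, 0.3]
finger_gap: 12.6
time: 1.02
tool_pos: [400.5, -366.8, 239.1]
tcp_rot: [119.1, 90.0, 126.1]
ft_force: [0.2, 0.2, 0.4]
finger_gap: -0.0
time: 1.43
tool_pos: [465.5, -282.8, 239.1]
tcp_rot: [101.2, 90.0, 143.1]
ft_force: [0.2, 1.0, -0.5]
finger_gap: 0.0
time: 1.85
tool_pos: [530.4, -198.9, 239.0]
tcp_rot: [82.8, 90.0, 159.7]
ft_force: [-0.3, -0.2, -0.4]
finger_gap: -0.0
time: 2.27
tool_pos: [595.5, -114.9, 239.0]
tcp_rot: [53.9, 90.0, 165.8]
ft_force: [-0.2, 0.6, 0.5]
finger_gap: 0.0
[ 595.45201772 -114.85330506  238.98826198] tool z yaw 111.842398427664 [-1.57601241e+01  8.49320012e+00  8.41821772e+01 -7.44043265e-04
  8.73522293e+01 -1.27602491e+02] 0.004549339617455729
```

View pics/w1.png

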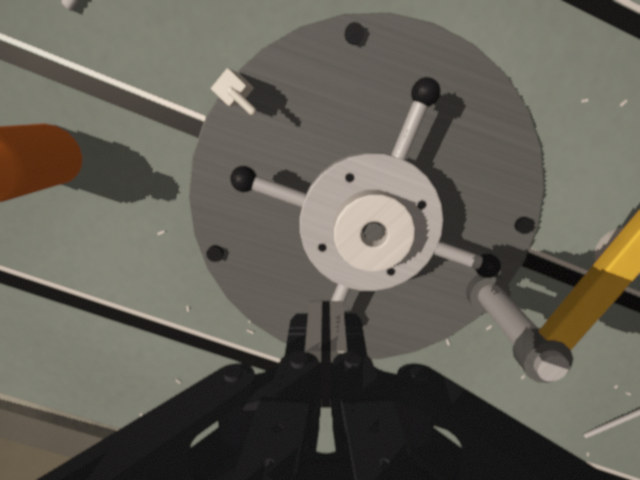

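Run:
```python
from h import *
W=lambda u,v,z:ray("wrist",u,v,z)
a,b,c=W(243,179,53),W(426,92,53),W(487,265,53);hub=(a+c)/2;m=W(252,111,55);n=W(551,366,138)
A=lambda p:np.degrees(np.arctan2(p[1]-hub[1],p[0]-hub[0]))
print(a,b,c,hub,np.linalg.norm(a-c)/2,np.linalg.norm(b-hub)); print(A(a),A(b),A(c),"mark",m,A(m),np.linalg.norm((m-hub)[:2]),"pivot",n,A(n),np.linalg.norm((n-hub)[:2]),"part",W(373,233,82))
```

```text
[ 598.76944847 -183.96150809   53.        ] [481.43429268 -75.45143982  53.        ] [589.07248807  40.71844916  53.        ] [593.92096827 -71.62152947  53.        ] 112.44455770518564 112.55185648358356
-87.52870559379676 -178.04996491699606 92.47129440620326 mark [ 545.35634332 -194.07470399   55.        ] -111.63315400534748 131.73193517833278 pivot [621.60154404  74.34708651 138.        ] 79.26228780121436 148.57002095511785 part [593.12307725 -72.49869513  82.        ]
```

```bash
python3 -m jog '[[[0.022,0.027,0],[0,0,0.05],-1],[[0.044,0.055,0],[0,0,0.1],-1],[[0.066,0.082,0],[0,0,0.143],-1],[[0.066,0.082,-0.03],[0,0,0.143],-1],[[0.066,0.082,-0.06],[0,0,0.143],-1]]'
python3 -m jog '[[[0,0,-0.03],[0,0,0],-1],[[0,0,-0.06],[0,0,0],-1],[[0,0,-0.09],[0,0,0],-1],[[0,0,-0.115],[0,0,0],-1],[[0,0,-0.127],[0,0,0],-1]]'
python3 - <<'E'
from h import *
cv2.imwrite('pics/w2.png',vision.snapshot('wrist')[:,:,::-1])
crop(vision.snapshot('scene'),220,145,200,150,4,'pics/s2.png')
E
```

```text
time: 2.73
tool_pos: [663.7, -32.0, 181.1]
tcp_rot: [-124.3, 89.7, -4.5]
ft_force: [-1.0, 0.4, -0.3]
finger_gap: 0.1
time: 3.15
tool_pos: [658.0, -33.5, 47.4]
tcp_rot: [53.0, 89.6, 172.7]
ft_force: [-0.9, 0.7, -0.2]
finger_gap: -0.2
```

View pics/w2.png

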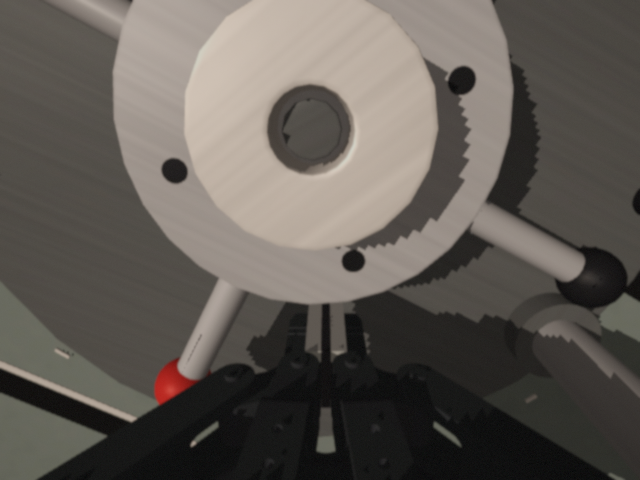

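View pics/s2.png

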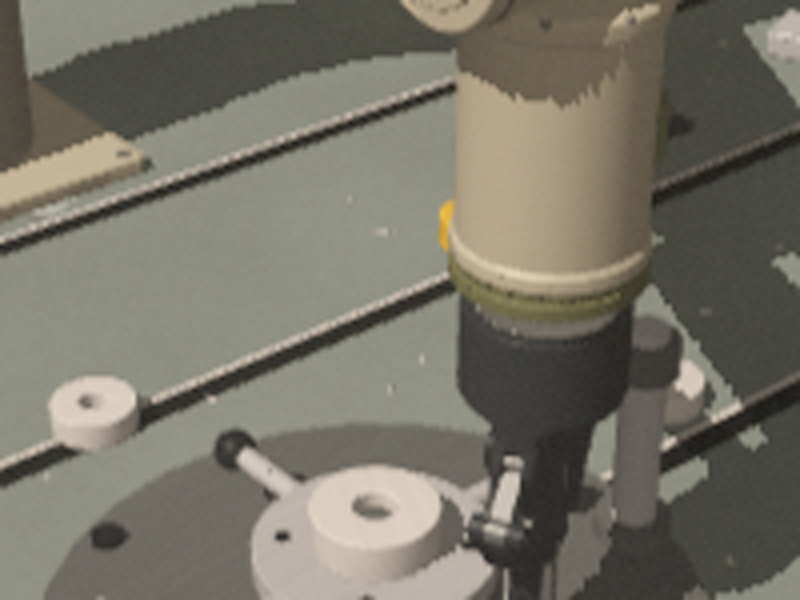

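Run:
```python
import numpy as np
a0=30
while a0>-85:
    p=lambda a:80*np.array([np.cos(np.radians(a)),np.sin(np.radians(a))])
    print(a0,[(p(a0-3*k)-p(a0)).round(1).tolist() for k in range(1,6)]); a0-=15
```

```text
30 [[2.0, -3.7], [3.8, -7.5], [5.4, -11.3], [6.8, -15.3], [8.0, -19.3]]
15 [[1.0, -4.1], [1.7, -8.2], [2.3, -12.3], [2.6, -16.5], [2.7, -20.7]]
0 [[-0.1, -4.2], [-0.4, -8.4], [-1.0, -12.5], [-1.7, -16.6], [-2.7, -20.7]]
-15 [[-1.2, -4.0], [-2.6, -8.0], [-4.2, -11.8], [-6.0, -15.6], [-8.0, -19.3]]
-30 [[-2.2, -3.6], [-4.6, -7.0], [-7.1, -10.3], [-9.8, -13.5], [-12.7, -16.6]]
-45 [[-3.0, -2.9], [-6.2, -5.6], [-9.5, -8.2], [-13.0, -10.5], [-16.6, -12.7]]
-60 [[-3.7, -2.0], [-7.5, -3.8], [-11.3, -5.4], [-15.3, -6.8], [-19.3, -8.0]]
-75 [[-4.1, -1.0], [-8.2, -1.7], [-12.3, -2.3], [-16.5, -2.6], [-20.7, -2.7]]
```

Push the first part, then look at the force.

```bash
python3 -m jog '[[[0.002,-0.0037,0],[0,0,-0.052],-1],[[0.0038,-0.0075,0],[0,0,-0.105],-1],[[0.0054,-0.0113,0],[0,0,-0.157],-1],[[0.0068,-0.0153,0],[0,0,-0.209],-1],[[0.008,-0.0193,0],[0,0,-0.262],-1]]'
python3 -m jog '[[[0.001,-0.0041,0],[0,0,-0.052],-1],[[0.0017,-0.0082,0],[0,0,-0.105],-1],[[0.0023,-0.0123,0],[0,0,-0.157],-1],[[0.0026,-0.0165,0],[0,0,-0.209],-1],[[0.0027,-0.0207,0],[0,0,-0.262],-1]]'
python3 - <<'E'
from h import *
print(r.sense()['ft_force'])
cv2.imwrite('pics/w3.png',vision.snapshot('wrist')[:,:,::-1])
E
```

```text
time: 3.67
tool_pos: [671.0, -53.6, 55.5]
tcp_rot: [-113.3, 89.8, -8.8]
ft_force: [0.7, -0.3, 0.3]
finger_gap: -0.3
time: 4.08
tool_pos: [673.9, -73.3, 55.5]
tcp_rot: [-82.3, 89.7, 7.2]
ft_force: [1.6, 4.2, -0.7]
finger_gap: 0.1
[ 1.56180185  4.15623631 -0.65448994]
```

View pics/w3.png

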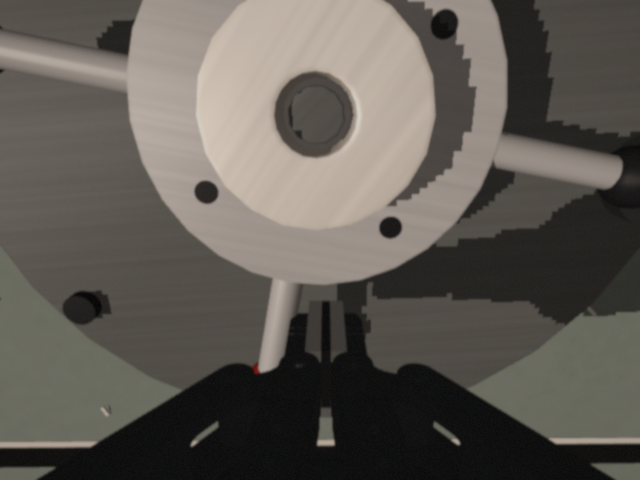

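```bash
python3 -m jog '[[[-0.0001,-0.0042,-0.001],[0,0,-0.052],-1],[[-0.0004,-0.0084,-0.002],[0,0,-0.105],-1],[[-0.001,-0.0125,-0.003],[0,0,-0.157],-1],[[-0.0017,-0.0166,-0.004],[0,0,-0.209],-1],[[-0.0027,-0.0207,-0.004],[0,0,-0.262],-1]]'
python3 -m jog '[[[-0.0012,-0.004,0],[0,0,-0.052],-1],[[-0.0026,-0.008,0],[0,0,-0.105],-1],[[-0.0042,-0.0118,0],[0,0,-0.157],-1],[[-0.006,-0.0156,0],[0,0,-0.209],-1],[[-0.008,-0.0193,0],[0,0,-0.262],-1]]'
python3 -m jog '[[[-0.0022,-0.0036,0],[0,0,-0.052],-1],[[-0.0046,-0.007,0],[0,0,-0.105],-1],[[-0.0071,-0.0103,0],[0,0,-0.157],-1],[[-0.0098,-0.0135,0],[0,0,-0.209],-1],[[-0.0127,-0.0166,0],[0,0,-0.262],-1]]'
python3 - <<'E'
from h import *
cv2.imwrite('pics/w4.png',vision.snapshot('wrist')[:,:,::-1])
E
```

```text
time: 4.55
tool_pos: [672.2, -94.5, 52.5]
tcp_rot: [-78.7, 89.6, -4.1]
ft_force: [2.6, 3.3, 5.1]
finger_gap: 0.2
time: 4.97
tool_pos: [664.5, -114.3, 52.7]
tcp_rot: [-69.1, 89.5, -9.5]
ft_force: [5.2, 1.4, 3.5]
finger_gap: 0.2
time: 5.38
tool_pos: [652.0, -131.5, 52.8]
tcp_rot: [-59.9, 89.5, -15.4]
ft_force: [5.7, -1.4, 3.0]
finger_gap: -0.1
```

View pics/w4.png

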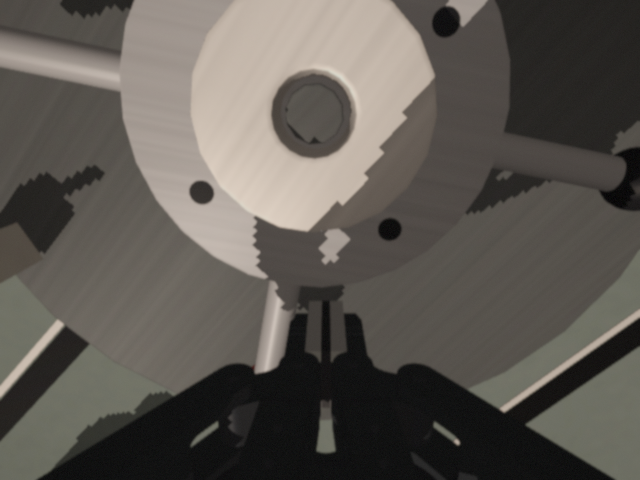

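```bash
python3 -m jog '[[[-0.003,-0.0029,0.001],[0,0,-0.052],-1],[[-0.0062,-0.0056,0.002],[0,0,-0.105],-1],[[-0.0095,-0.0082,0.002],[0,0,-0.157],-1],[[-0.013,-0.0105,0.002],[0,0,-0.209],-1],[[-0.0166,-0.0127,0.002],[0,0,-0.262],-1]]'
python3 -m jog '[[[-0.0037,-0.002,0],[0,0,-0.052],-1],[[-0.0075,-0.0038,0],[0,0,-0.105],-1],[[-0.0113,-0.0054,0],[0,0,-0.157],-1],[[-0.0153,-0.0068,0],[0,0,-0.209],-1],[[-0.0193,-0.008,0],[0,0,-0.262],-1]]'
python3 -m jog '[[[-0.0041,-0.001,0],[0,0,-0.052],-1],[[-0.0082,-0.0017,0],[0,0,-0.105],-1],[[-0.0123,-0.0023,0],[0,0,-0.157],-1],[[-0.0123,-0.0023,0],[0,0,-0.157],-1]]'
python3 - <<'E'
from h import *
cv2.imwrite('pics/w5.png',vision.snapshot('wrist')[:,:,::-1])
crop(vision.snapshot('scene'),220,185,200,150,4,'pics/s5.png')
E
```

```text
time: 5.85
tool_pos: [634.2, -143.8, 53.4]
tcp_rot: [-46.0, 89.7, -16.4]
ft_force: [4.5, -0.1, 0.1]
finger_gap: -0.0
time: 6.27
tool_pos: [614.9, -152.3, 53.4]
tcp_rot: [-37.3, 89.6, -22.8]
ft_force: [4.3, -3.2, -0.0]
finger_gap: 0.1
time: 6.6
tool_pos: [601.7, -154.7, 53.0]
tcp_rot: [-33.3, 89.7, -27.8]
ft_force: [2.8, -2.2, 3.7]
finger_gap: 0.2
```

View pics/w5.png

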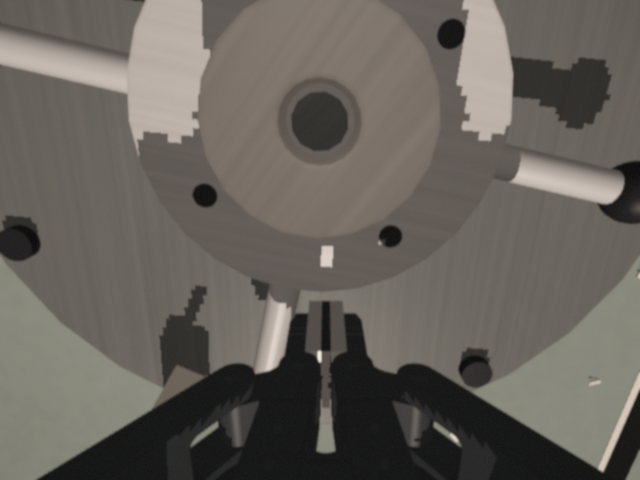

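View pics/s5.png

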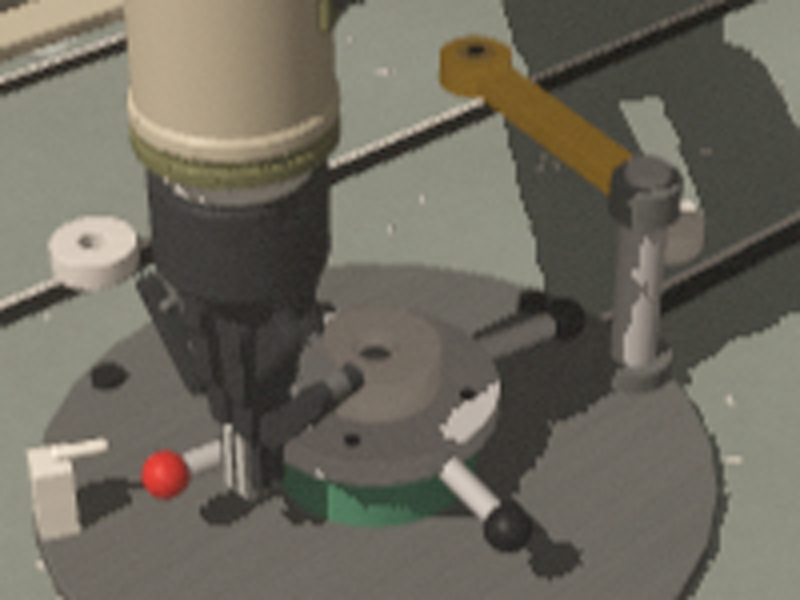

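Run:
```python
from h import *
S=lambda u,v,z:ray("scene",220+(u+.5)/4-.5,185+(v+.5)/4-.5,z)
h=np.array([589.27,-71.4])
for p in((166,474),(507,525),(565,318)):
    d=(S(*p,53)[:2]-h); print(np.degrees(np.arctan2(d[1],d[0])),np.linalg.norm(d))
```

```text
-97.228868583656 112.59732886533148
-7.047276574027719 111.1147384988537
82.73733127591022 112.76262004930297
```

```bash
python3 -m jog '[[[-0.0045,-0.0003,0],[0,0,-0.057],-1],[[-0.0091,-0.0005,0],[0,0,-0.113],-1],[[-0.0136,-0.0003,0],[0,0,-0.17],-1],[[-0.0181,0.0001,0],[0,0,-0.227],-1],[[-0.0181,0.0001,0],[0,0,-0.227],-1]]'
python3 - <<'E'
from h import *
crop(vision.snapshot('scene'),220,185,200,150,4,'pics/s6.png')
E
```

```text
time: 7.12
tool_pos: [583.0, -153.8, 51.9]
tcp_rot: [-16.6, 89.8, -24.1]
ft_force: [1.7, -1.8, 3.7]
finger_gap: 0.0
```

View pics/s6.png

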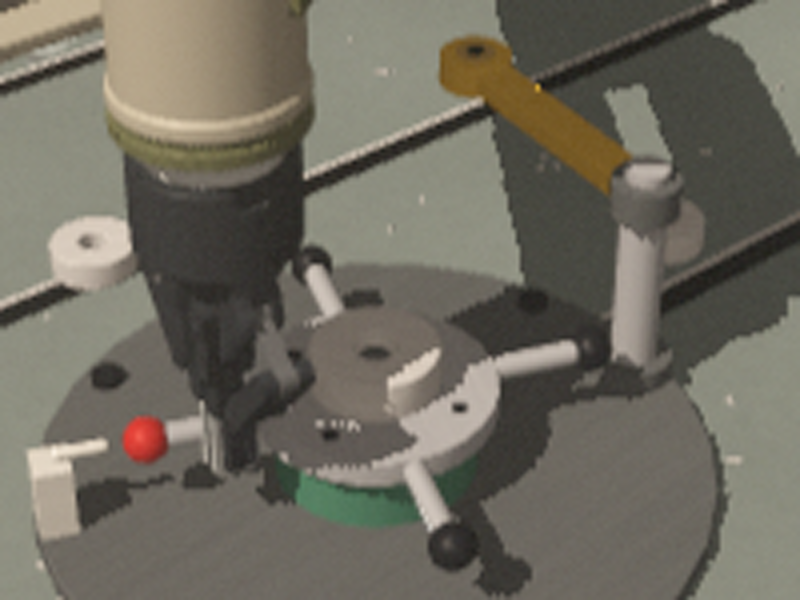

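```bash
python3 - <<'E'
from h import *
S=lambda u,v,z:ray("scene",220+(u+.5)/4-.5,185+(v+.5)/4-.5,z)
B=np.array([S(*p,53)[:2] for p in((146,439),(312,261),(593,346),(452,546))]);h=B.mean(0);print(h)
for d in B-h: print(np.degrees(np.arctan2(d[1],d[0])),np.linalg.norm(d))
E
python3 -m jog '[[[0.006,0,0],[0,0,0],-1],[[0.008,0,0.01],[0,0,0],-1],[[0.008,0,0.05],[0,0,0],-1],[[0.01,0.02,0.09],[0,0,0],-1],[[0.02,0.05,0.13],[0,0,0],-1]]'
python3 -m jog '[[[0.01,0.03,0.03],[0,0,0],-1],[[0.02,0.06,0.05],[0,0,0],-1],[[0.03,0.09,0.05],[0,0,0],-1],[[0.03,0.09,0.05],[0,0,0],-1]]'
python3 - <<'E'
from h import *
cv2.imwrite('pics/w7.png',vision.snapshot('wrist')[:,:,::-1])
crop(vision.snapshot('top'),270,140,190,150,4,'pics/t7.png')
np.save('wm7.npy',vision.camera_model('wrist'),allow_pickle=True)
E
```

```text
[588.53989798 -70.70922995]
-110.69598326602116 113.19129950029925
158.56288179291502 114.56713275864539
68.89000958120026 113.6035422294636
-21.648597652650448 113.75240227623381
time: 7.58
tool_pos: [598.9, -111.1, 172.2]
tcp_rot: [-177.0, 89.9, 175.6]
ft_force: [1.2, -0.3, 0.6]
finger_gap: -0.2
time: 7.92
tool_pos: [631.8, -14.7, 223.3]
tcp_rot: [38.8, 89.7, 31.8]
ft_force: [0.8, 0.0, -1.1]
finger_gap: 0.0
```

View pics/w7.png

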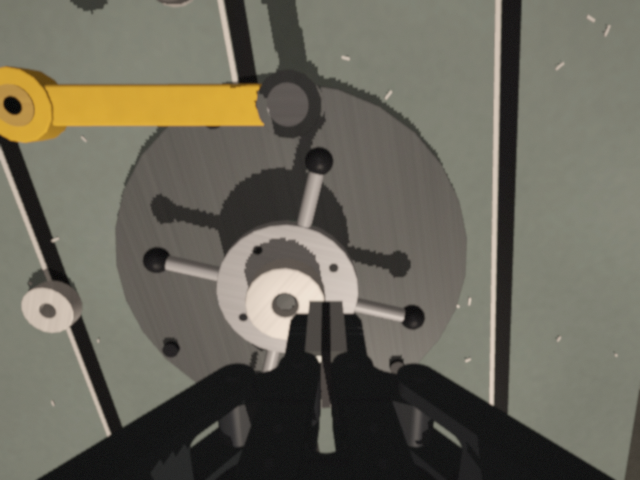

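View pics/t7.png

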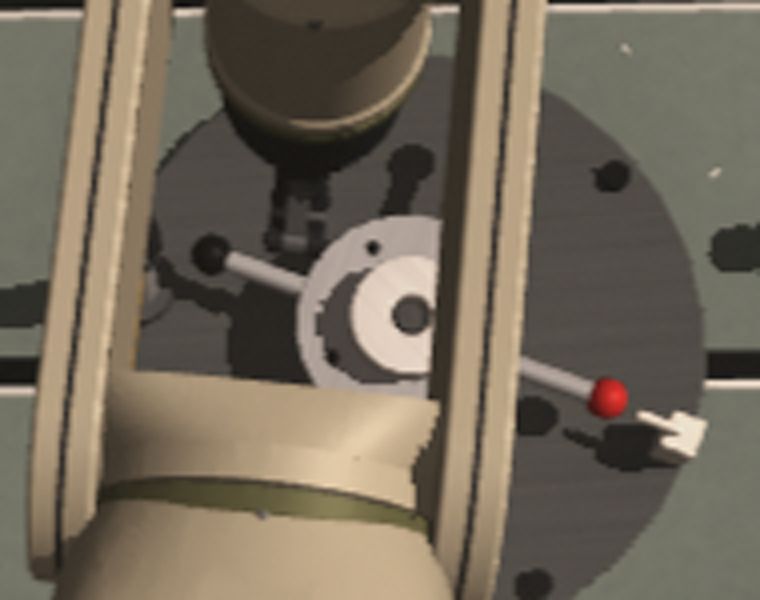

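Run:
```python
from h import *
i=vision.snapshot('top'); np.save('top7.npy',i); crop(i,410,230,40,30,16,'pics/t7b.png')
i=vision.snapshot('scene');np.save('scene7.npy',i); crop(i,222,280,50,36,14,'pics/s7b.png'); crop(i,220,185,200,150,4,'pics/s7.png')
```

```text
(no output)
```

View pics/t7b.png

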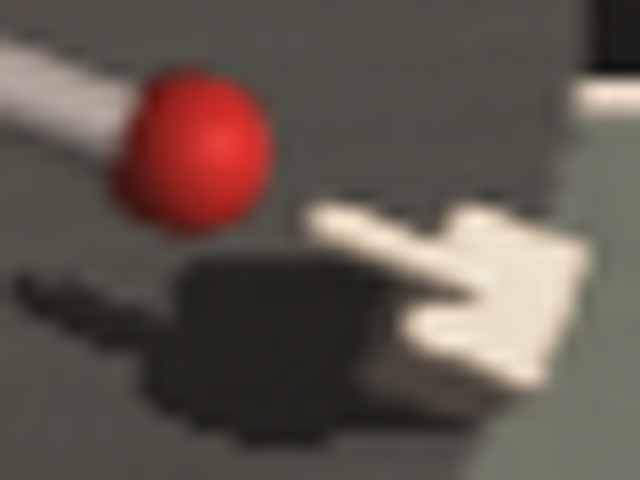

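View pics/s7b.png

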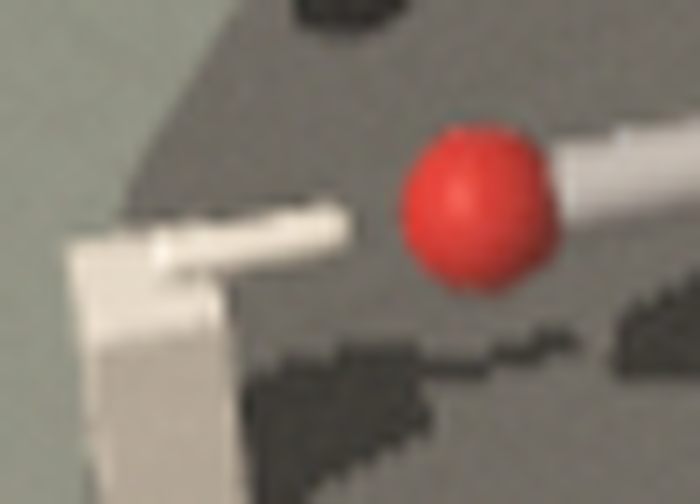

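View pics/s7.png

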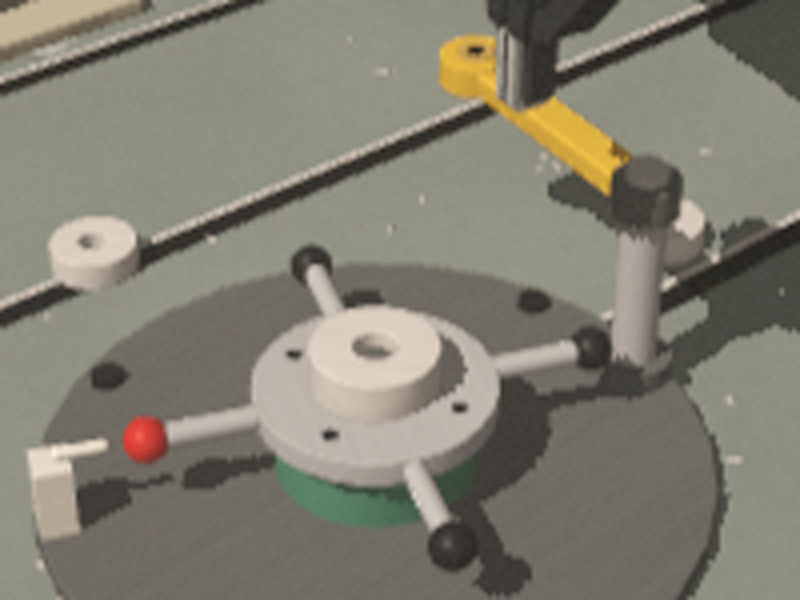

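Run:
```python
from h import *
def cen(img,u,v,fn,w=8):
    s=img[v-w:v+w+1,u-w:u+w+1].astype(int); m=fn(s).astype(np.uint8)
    n,l,st,c=cv2.connectedComponentsWithStats(m); k=1+np.argmax(st[1:,4]); return c[k]+[u-w,v-w],st[k,4],st[k,2:4]
red=lambda s:(s[...,0]>1.7*s[...,1])&(s[...,0]>70)
blk=lambda s:s.max(-1)<48
t=np.load('top7.npy');s=np.load('scene7.npy')
t0=cv2.imread('pics/top0.png')[:,:,::-1]
tr=cen(t,422,239,red);tb=cen(t,322,203,blk,7);print(tr,tb)
sr=cen(s,256,295,red);sb=[cen(s,*p,blk,7) for p in((297,250),(367,271),(333,321))];print(sr,sb)
def ang(a,b): d=a-b; return np.degrees(np.arctan2(d[1],d[0]))
T=lambda p,z=53:ray('top',*p,z);S=lambda p,z=53:ray('scene',*p,z)
for h in ((T(tr[0])+T(tb[0]))/2,np.array([592.6,-76.4,53])): print('top',h,ang(T(tr[0]),h),'mark',[ang(T((429.4+d,243.3),z),h) for d,z in((0,53),(0,56),(.5,53))])
h=np.mean([S(sr[0])]+[S(x[0]) for x in sb],0);hb=(S(sr[0])+S(sb[1][0]))/2
for h in (h,hb): print('scene',h,ang(S(sr[0]),h),[ang(S(x[0]),h) for x in sb],'mark',[ang(S((245.8,295.6+d)),h) for d in (0,.3)])
```

```text
(array([421.86666667, 238.96      ]), np.int32(75), array([10, 11], dtype=int32)) (array([322.01470588, 203.29411765]), np.int32(68), array([ 9, 10], dtype=int32))Traceback (most recent call last):
  File "<stdin>", line 10, in <module>
  File "<stdin>", line 4, in cen
    return _wrapfunc(a, 'argmax', axis=axis, out=out, **kwds)
    return bound(*args, **kwds)
ValueError: attempt to get argmax of an empty sequence
```

Run:
```python
from h import *
def cen(img,u,v,fn,w=8):
    s=img[v-w:v+w+1,u-w:u+w+1].astype(int); m=fn(s).astype(np.uint8)
    n,l,st,c=cv2.connectedComponentsWithStats(m); k=1+np.argmax(st[1:,4]); return c[k]+[u-w,v-w],st[k,4],st[k,2:4]
red=lambda s:(s[...,0]>1.7*s[...,1])&(s[...,0]>70)
t=np.load('top7.npy');s=np.load('scene7.npy')
tr=cen(t,422,239,red);tb=cen(t,322,203,lambda s:s.max(-1)<48,7)
sr=cen(s,256,295,red);sb=[cen(s,*p,lambda s:s.max(-1)<72,7) for p in((297,250),(367,271),(333,321))];print(sr,sb)
def ang(a,b): d=a-b; return np.degrees(np.arctan2(d[1],d[0]))
T=lambda p,z=53:ray('top',*p,z);S=lambda p,z=53:ray('scene',*p,z)
for h in ((T(tr[0])+T(tb[0]))/2,np.array([592.6,-76.4,53])): print('top',h,ang(T(tr[0]),h),'mark',[ang(T((429.4+d,243.3),z),h) for d,z in((0,53),(0,56),(.5,53))])
h=np.mean([S(sr[0])]+[S(x[0]) for x in sb],0);hb=(S(sr[0])+S(sb[1][0]))/2
for h in (h,hb): print('scene',h,ang(S(sr[0]),h),[ang(S(x[0]),h) for x in sb],'mark',[ang(S((245.8,295.6+d)),h) for d in (0,.3)])
```

```text
(array([255.83653846, 294.49038462]), np.int32(104), array([11, 12], dtype=int32)) [(array([297.        , 250.07692308]), np.int32(39), array([10,  9], dtype=int32)), (array([368.68421053, 272.48684211]), np.int32(76), array([12, 12], dtype=int32)), (array([334.29285714, 320.46428571]), np.int32(140), array([14, 14], dtype=int32))]
top [592.26386823 -76.42106687  53.        ] -110.69595067806088 mark [np.float64(-112.16933538488064), np.float64(-112.47059097252026), np.float64(-111.99995549157846)]
top [592.6 -76.4  53. ] -110.8512447301238 mark [np.float64(-112.30175151396178), np.float64(-112.60296059829126), np.float64(-112.13157546686142)]
scene [589.66920265 -70.84913347  53.        ] -111.1738163508821 [np.float64(159.4283902356398), np.float64(67.11407721814196), np.float64(-20.08957021282028)] mark [np.float64(-112.3315444824081), np.float64(-111.96328169064412)]
scene [591.08220252 -71.88267003  53.        ] -112.02664365736818 [np.float64(159.19778122224108), np.float64(67.97335634263187), np.float64(-19.837521572116028)] mark [np.float64(-113.06881338084864), np.float64(-112.69858752399001)]
```

```bash
python3 -m jog '[[[-0.01,-0.035,0],[0,0,0],-1],[[-0.02,-0.07,0],[0,0,0],-1],[[-0.03,-0.105,0],[0,0,0],-1],[[-0.04,-0.14,-0.02],[0,0,0],-1],[[-0.041,-0.14,-0.05],[0,0,0],-1]]'
python3 -m jog '[[[0,0,-0.03],[0,0,0],-1],[[0,0,-0.06],[0,0,0],-1],[[0,0,-0.09],[0,0,0],-1],[[0,0,-0.115],[0,0,0],-1],[[0,0,-0.13],[0,0,0],-1]]'
python3 -m jog '[[[-0.003,0,0],[0,0,0],-1],[[-0.005,0,0],[0,0,0],-1],[[-0.007,0,0],[0,0,0],-1],[[-0.009,0,0],[0,0,0],-1],[[-0.0095,0.0001,0],[0,0,-0.01],-1]]'
python3 -m jog '[[[-0.0007,0.0001,0],[0,0,-0.01],-1],[[-0.0013,0.0002,0],[0,0,-0.015],-1],[[-0.0013,0.0002,0],[0,0,-0.015],-1]]'
```

```text
time: 8.53
tool_pos: [588.4, -168.7, 173.4]
tcp_rot: [-38.7, 89.6, -46.5]
ft_force: [0.6, 0.1, 0.5]
finger_gap: 0.2
time: 8.95
tool_pos: [585.2, -161.0, 35.9]
tcp_rot: [169.0, 89.6, 161.6]
ft_force: [-0.9, 0.3, -0.2]
finger_gap: 0.0
time: 9.37
tool_pos: [580.4, -161.2, 42.5]
tcp_rot: [-14.3, 89.8, -22.3]
ft_force: [3.1, -3.0, -0.8]
finger_gap: -0.1
time: 9.62
tool_pos: [578.8, -160.6, 41.8]
tcp_rot: [-16.2, 89.9, -25.1]
ft_force: [1.1, -1.4, 2.7]
finger_gap: -0.2
```

```bash
python3 -m jog '[[[0.005,0,0],[0,0,0],-1],[[0.008,0,0.02],[0,0,0],-1],[[0.008,0,0.06],[0,0,0],-1],[[0.008,0.0,0.1],[0,0,0],-1],[[0.008,0.0,0.14],[0,0,0],-1]]'
python3 -m jog '[[[0,0.03,0.02],[0,0,0],-1],[[-0.0,0.07,0.04],[0,0,0],-1],[[-0.0,0.11,0.05],[0,0,0],-1],[[-0.0,0.15,0.05],[0,0,0],-1],[[-0.0,0.15,0.05],[0,0,0],-1]]'
python3 - <<'E'
from h import *
i=vision.snapshot('top'); np.save('top8.npy',i);  crop(i,270,140,190,150,4,'pics/t8.png');crop(i,410,230,40,30,16,'pics/t8b.png')
i=vision.snapshot('scene');np.save('scene8.npy',i); crop(i,222,280,50,36,14,'pics/s8b.png'); crop(i,220,185,200,150,4,'pics/s8.png')
s=r.sense();print(s['tool_pos'],s['time'])
E
```

```text
time: 10.03
tool_pos: [585.0, -159.3, 180.9]
tcp_rot: [162.7, 89.8, 153.9]
ft_force: [0.8, -0.1, 0.8]
finger_gap: 0.4
time: 10.45
tool_pos: [586.1, -3.0, 231.7]
tcp_rot: [80.9, 89.8, 72.4]
ft_force: [0.2, -1.3, -0.7]
finger_gap: 0.1
[585.62979693  -8.02233004 230.23737801] 10.55
```

View pics/t8.png

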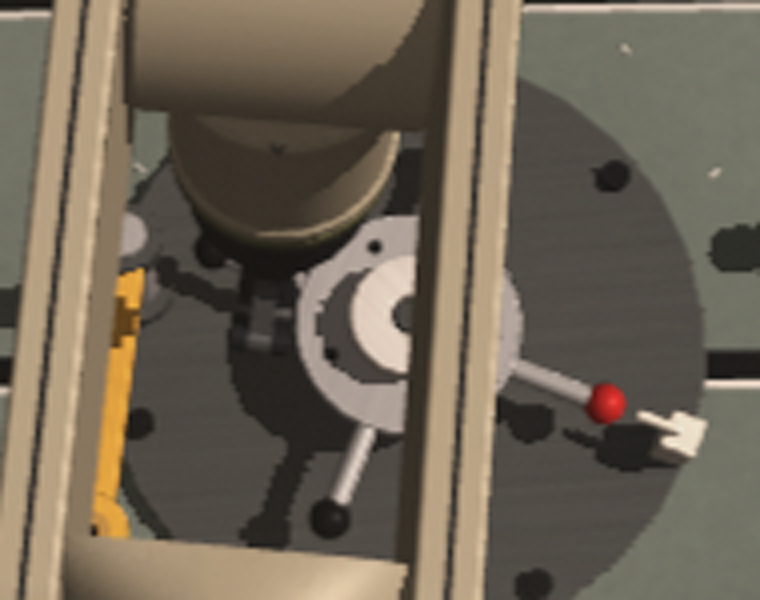

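View pics/t8b.png

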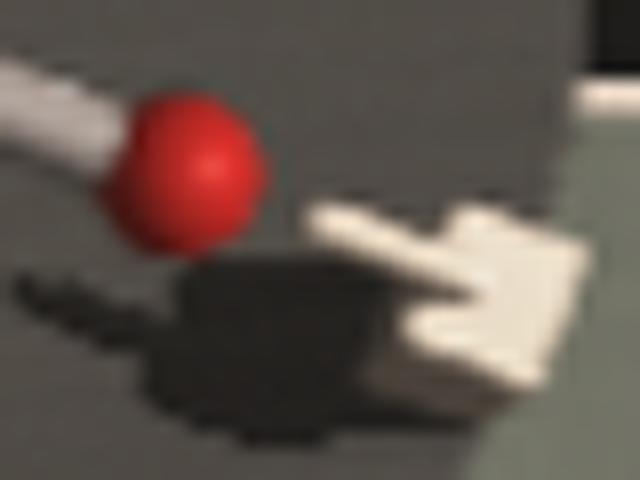

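View pics/s8b.png

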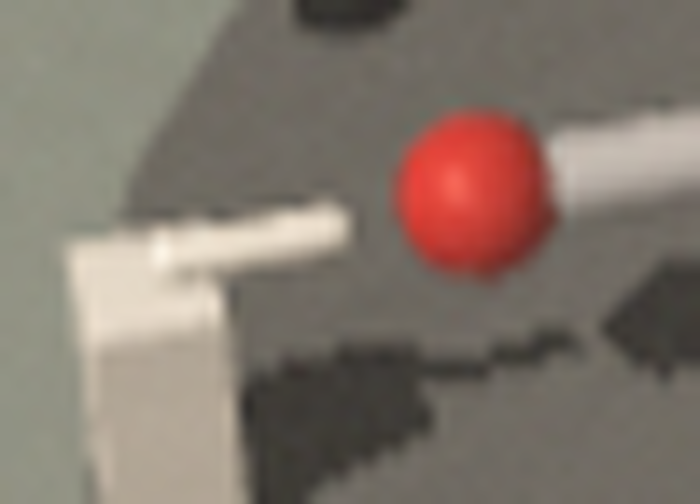

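View pics/s8.png

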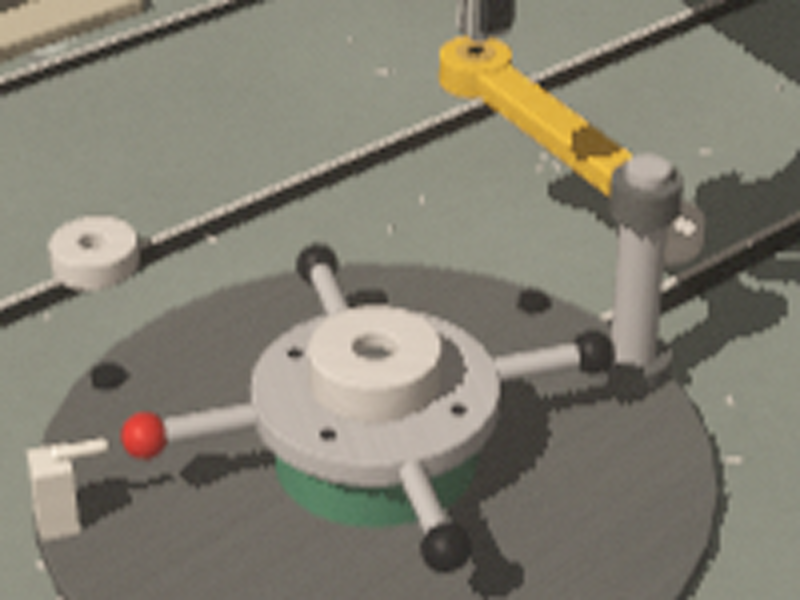

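Run:
```python
from h import *
def cen(img,u,v,fn,w=8):
    s=img[v-w:v+w+1,u-w:u+w+1].astype(int); m=fn(s).astype(np.uint8)
    n,l,st,c=cv2.connectedComponentsWithStats(m); k=1+np.argmax(st[1:,4]); return c[k]+[u-w,v-w]
red=lambda s:(s[...,0]>1.7*s[...,1])&(s[...,0]>70)
def ang(a,b): d=a-b; return np.degrees(np.arctan2(d[1],d[0])).round(2)
t0=cv2.imread('pics/top0.png')[:,:,::-1];s0=cv2.imread('pics/scene0.png')[:,:,::-1]
for n,f,a,b,m,hub in(('top','top',(370,171),(421,240),(429.4,243.3),(592.6,-76.4,53)),('scene','scene',(354,313),(256,294),(245.8,295.6),(589.3,-71.4,53))):
    h=np.array(hub); i0={'top':t0,'scene':s0}[n]
    c0=cen(i0,*a,red);c7=cen(np.load(n+'7.npy'),*b,red);c8=cen(np.load(n+'8.npy'),*b,red);print(n,c0,c7,c8)
    print([ang(ray(n,*c,53),h) for c in(c0,c7,c8)],[np.linalg.norm(ray(n,*c,53)-h).round(1) for c in(c0,c7,c8)],'mark',ang(ray(n,*m,53),h),np.linalg.norm(ray(n,*m,53)-h))
```

```text
top [369.26027397 170.06849315] [421.86666667 238.96      ] [421.36       240.41333333]
[np.float64(1.35), np.float64(-110.85), np.float64(-112.54)] [np.float64(113.0), np.float64(113.3), np.float64(113.3)] mark -112.3 131.25073216175727
scene [353.93043478 312.6173913 ] [255.83653846 294.49038462] [255.16666667 293.29411765]
[np.float64(1.29), np.float64(-111.1), np.float64(-113.01)] [np.float64(112.5), np.float64(113.4), np.float64(113.9)] mark -112.27 131.85442770485696
```

```bash
python3 -m jog '[[[-0.004,-0.04,0],[0,0,0],-1],[[-0.008,-0.08,0],[0,0,0],-1],[[-0.012,-0.12,0],[0,0,0],-1],[[-0.016,-0.16,0],[0,0,0],-1],[[-0.02,-0.2,0],[0,0,0],-1]]'
python3 -m jog '[[[0,-0.024,-0.025],[0,0,0],-1],[[0,-0.048,-0.05],[0,0,0],-1],[[0,-0.048,-0.05],[0,0,0],-1],[[0,-0.048,-0.05],[0,0,0],-1]]'
python3 - <<'E'
from h import *
import pickle
m=vision.camera_model('wrist')
i=vision.snapshot('wrist');cv2.imwrite('pics/w9.png',i[:,:,::-1]);pickle.dump(m,open('wm9.pkl','wb'));np.save('w9.npy',i)
E
```

```text
time: 10.97
tool_pos: [564.6, -213.1, 229.7]
tcp_rot: [174.2, 89.9, 165.3]
ft_force: [0.9, -0.1, 0.9]
finger_gap: -0.1
time: 11.3
tool_pos: [563.3, -259.9, 177.2]
tcp_rot: [161.0, 89.6, 152.0]
ft_force: [0.4, 0.3, -0.3]
finger_gap: -0.2
```

View pics/w9.png

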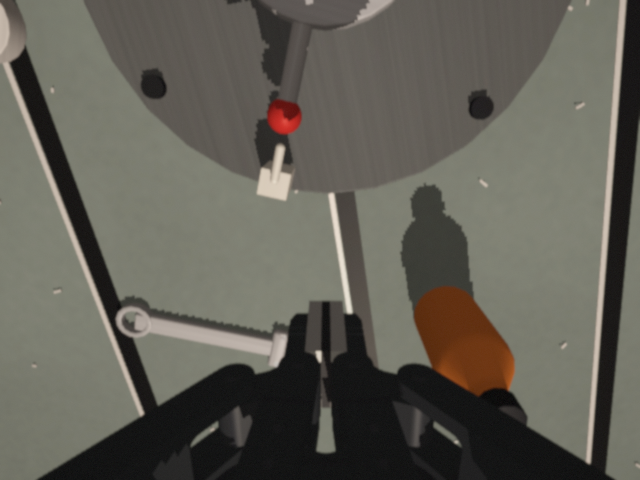

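Run:
```python
from h import *
i=np.load('w9.npy'); crop(i,240,0,100,200,6,'pics/w9c.png')
crop(i,245,70,80,80,7,'pics/w9b.png')
crop(i,245,110,80,80,7,'pics/w9d.png')
crop(i,265,10,70,100,6,'pics/w9e.png')
```

```text
(no output)
```

View pics/w9d.png

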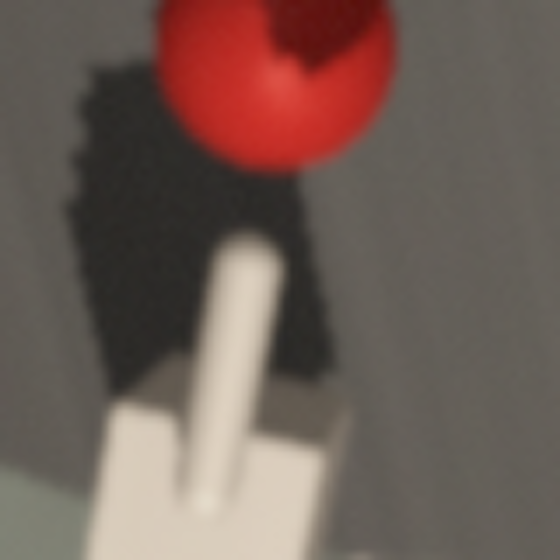

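View pics/w9e.png

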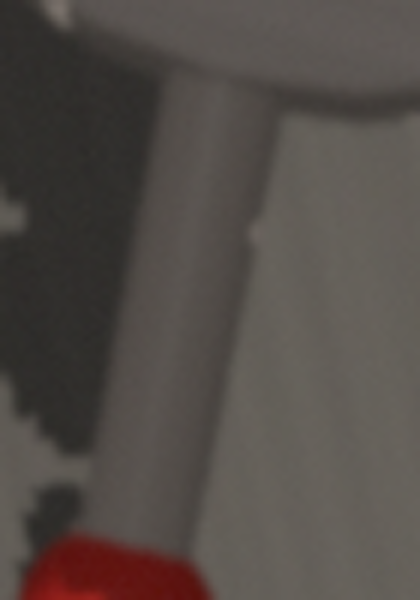

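```bash
python3 -m jog '[[[-0.003,0.038,0.01],[0,0,-0.04],-1],[[-0.006,0.076,0.02],[0,0,-0.08],-1],[[-0.01,0.114,0.02],[0,0,-0.12],-1],[[-0.013,0.152,0.02],[0,0,-0.16],-1],[[-0.016,0.19,0.02],[0,0,-0.2],-1]]'
python3 -m jog '[[[-0.003,0.038,0],[0,0,-0.04],-1],[[-0.006,0.076,0],[0,0,-0.08],-1],[[-0.01,0.114,0],[0,0,-0.12],-1],[[-0.013,0.152,0],[0,0,-0.16],-1],[[-0.016,0.195,0],[0,0,-0.184],-1]]'
python3 -m jog '[[[0,0,0],[0,0,0],-1],[[0,0,0],[0,0,0],-1]]'
python3 - <<'E'
from h import *
i=vision.snapshot('wrist');cv2.imwrite('pics/w10.png',i[:,:,::-1])
E
```

```text
time: 11.77
tool_pos: [550.3, -65.9, 202.7]
tcp_rot: [13.6, 89.8, -6.8]
ft_force: [1.1, 0.2, -0.1]
finger_gap: -0.2
time: 12.18
tool_pos: [533.9, 127.8, 202.6]
tcp_rot: [38.2, 89.8, 7.3]
ft_force: [0.7, -0.0, 1.0]
finger_gap: 0.1
time: 12.35
tool_pos: [533.9, 128.5, 202.2]
tcp_rot: [45.1, 89.9, 14.6]
ft_force: [0.4, -1.1, 0.1]
finger_gap: 0.1
```

View pics/w10.png

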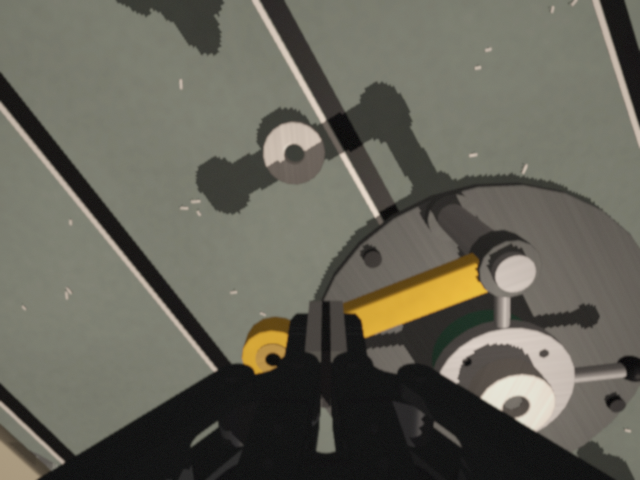

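```bash
python3 -m jog '[[[0,0,-0.025],[0,0,0],-1],[[0,0,-0.05],[0,0,0],-1],[[0,0,-0.075],[0,0,0],-1],[[0,0,-0.09],[0,0,0],-1],[[0,0,-0.09],[0,0,0],-1]]'
python3 - <<'E'
from h import *
from scipy.spatial.transform import Rotation as Ro
s=r.sense(); R=Ro.from_euler('xyz',s['tcp_rot'],degrees=True).as_matrix();print(s['tool_pos'],"yaw",np.degrees(np.arctan2(R[1,2],R[0,2])))
i=vision.snapshot('wrist');cv2.imwrite('pics/w11.png',i[:,:,::-1])
d=s['tool_pos'][:2]-[622,73];a0=np.degrees(np.arctan2(d[1],d[0]));r0=np.hypot(*d);print(a0,r0)
p=lambda a:105*np.array([np.cos(np.radians(a)),np.sin(np.radians(a))])
a=a0;q=d
print('first',(p(160)-d).round(1))
a=160
while a<250: print(a,[(p(a+2.5*k)-p(a)).round(1).tolist() for k in range(1,6)]); a+=12.5
E
```

```text
time: 12.82
tool_pos: [531.6, 123.6, 106.9]
tcp_rot: [-138.4, 89.6, -169.3]
ft_force: [-1.0, -0.4, -0.3]
finger_gap: -0.2
[531.62044579 123.57884614 106.87371961] yaw -30.905572738518757
150.76744197619763 103.56970356236394
first [ -8.3 -14.7]
160 [[-1.5, -4.3], [-2.8, -8.7], [-3.8, -13.2], [-4.7, -17.7], [-5.4, -22.2]]
172.5 [[-0.5, -4.6], [-0.8, -9.1], [-0.9, -13.7], [-0.8, -18.3], [-0.5, -22.9]]
185.0 [[0.5, -4.6], [1.2, -9.1], [2.1, -13.6], [3.2, -18.0], [4.5, -22.4]]
197.5 [[1.5, -4.3], [3.1, -8.6], [5.0, -12.8], [7.0, -16.9], [9.2, -20.9]]
210.0 [[2.4, -3.9], [4.9, -7.7], [7.6, -11.4], [10.5, -15.0], [13.5, -18.4]]
222.5 [[3.2, -3.3], [6.5, -6.5], [9.9, -9.5], [13.5, -12.4], [17.2, -15.1]]
235.0 [[3.8, -2.5], [7.7, -4.9], [11.7, -7.1], [15.9, -9.2], [20.0, -11.0]]
247.5 [[4.3, -1.7], [8.6, -3.1], [13.0, -4.4], [17.5, -5.5], [21.9, -6.4]]
```

View pics/w11.png

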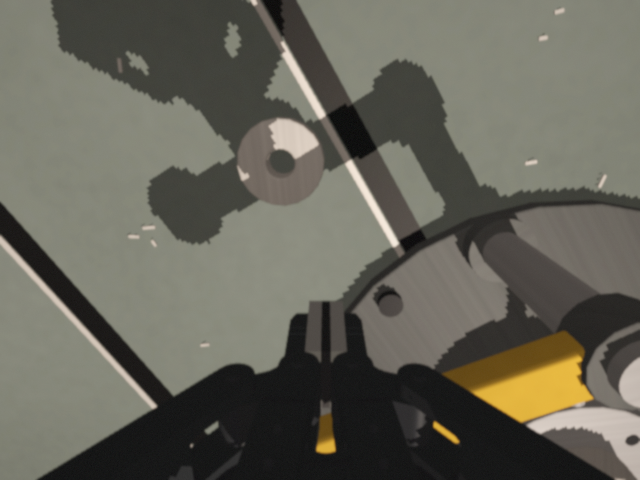

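```bash
python3 -m jog '[[[-0.003,-0.005,0],[0,0,0.05],-1],[[-0.005,-0.01,0],[0,0,0.1],-1],[[-0.008,-0.015,0],[0,0,0.16],-1],[[-0.0095,-0.0193,0],[0,0,0.204],-1],[[-0.0108,-0.0237,0],[0,0,0.247],-1]]'
python3 -m jog '[[[-0.001,-0.0045,0],[0,0,0.044],-1],[[-0.0019,-0.009,0],[0,0,0.087],-1],[[-0.0026,-0.0135,0],[0,0,0.131],-1],[[-0.0031,-0.0181,0],[0,0,0.175],-1],[[-0.0034,-0.0226,0],[0,0,0.218],-1]]'
python3 - <<'E'
from h import *
s=r.sense();d=s['tool_pos'][:2]-[622,73];print(np.degrees(np.arctan2(d[1],d[0]))%360,np.hypot(*d))
cv2.imwrite('pics/w12.png',vision.snapshot('wrist')[:,:,::-1])
E
```

```text
time: 13.28
tool_pos: [524.6, 101.1, 113.1]
tcp_rot: [30.0, 89.8, 13.4]
ft_force: [-0.4, 1.9, -0.2]
finger_gap: 0.0
time: 13.7
tool_pos: [520.8, 78.6, 113.0]
tcp_rot: [19.1, 89.9, 15.0]
ft_force: [-2.9, 2.0, 1.2]
finger_gap: -0.3
176.8543025808686 101.31611253026804
```

View pics/w12.png

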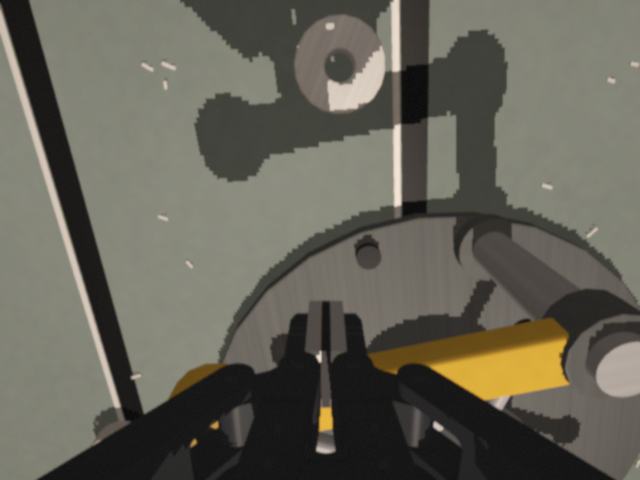

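Run:
```python
import numpy as np
p=lambda a:103*np.array([np.cos(np.radians(a)),np.sin(np.radians(a))])
a=177
while a<250: print(a,[(p(a+2.5*k)-p(a)).round(1).tolist() for k in range(1,6)]); a+=12.5
```

```text
177 [[-0.1, -4.5], [-0.1, -9.0], [0.2, -13.5], [0.6, -17.9], [1.3, -22.4]]
189.5 [[0.8, -4.4], [1.9, -8.8], [3.1, -13.1], [4.5, -17.4], [6.1, -21.6]]
202.0 [[1.8, -4.1], [3.7, -8.2], [5.9, -12.1], [8.2, -16.0], [10.6, -19.8]]
214.5 [[2.6, -3.6], [5.4, -7.2], [8.3, -10.6], [11.4, -13.9], [14.6, -17.0]]
227.0 [[3.4, -3.0], [6.8, -5.8], [10.4, -8.5], [14.1, -11.1], [18.0, -13.4]]
239.5 [[3.9, -2.2], [7.9, -4.2], [12.0, -6.1], [16.2, -7.7], [20.4, -9.2]]
```

```bash
python3 -m jog '[[[-0.0005,-0.0045,0],[0,0,0.044],-1],[[-0.001,-0.009,0],[0,0,0.087],-1],[[-0.001,-0.0135,0],[0,0,0.131],-1],[[-0.0005,-0.0179,0],[0,0,0.175],-1],[[0,-0.0224,0],[0,0,0.218],-1]]'
python3 -m jog '[[[0.0008,-0.0044,0],[0,0,0.044],-1],[[0.0019,-0.0088,0],[0,0,0.087],-1],[[0.0031,-0.0131,0],[0,0,0.131],-1],[[0.0045,-0.0174,0],[0,0,0.175],-1],[[0.0061,-0.0216,0],[0,0,0.218],-1]]'
python3 -m jog '[[[0.0018,-0.0041,0],[0,0,0.044],-1],[[0.0037,-0.0082,0],[0,0,0.087],-1],[[0.0059,-0.0121,0],[0,0,0.131],-1],[[0.0082,-0.016,0],[0,0,0.175],-1],[[0.0106,-0.0198,0],[0,0,0.218],-1]]'
python3 - <<'E'
from h import *
s=r.sense();d=s['tool_pos'][:2]-[622,73];print(np.degrees(np.arctan2(d[1],d[0]))%360,np.hypot(*d))
crop(vision.snapshot('scene'),220,145,200,150,4,'pics/s13.png')
E
```

```text
time: 14.17
tool_pos: [521.4, 56.4, 112.9]
tcp_rot: [0.5, 89.8, 8.8]
ft_force: [-0.1, 1.9, 0.8]
finger_gap: -0.0
time: 14.58
tool_pos: [527.3, 34.6, 112.8]
tcp_rot: [-15.5, 89.8, 5.3]
ft_force: [0.1, 2.0, 1.6]
finger_gap: 0.2
time: 15.0
tool_pos: [537.8, 14.7, 112.8]
tcp_rot: [-33.1, 89.8, 0.2]
ft_force: [-1.5, 1.6, 2.3]
finger_gap: -0.1
214.702117364146 102.45182533538245
```

View pics/s13.png

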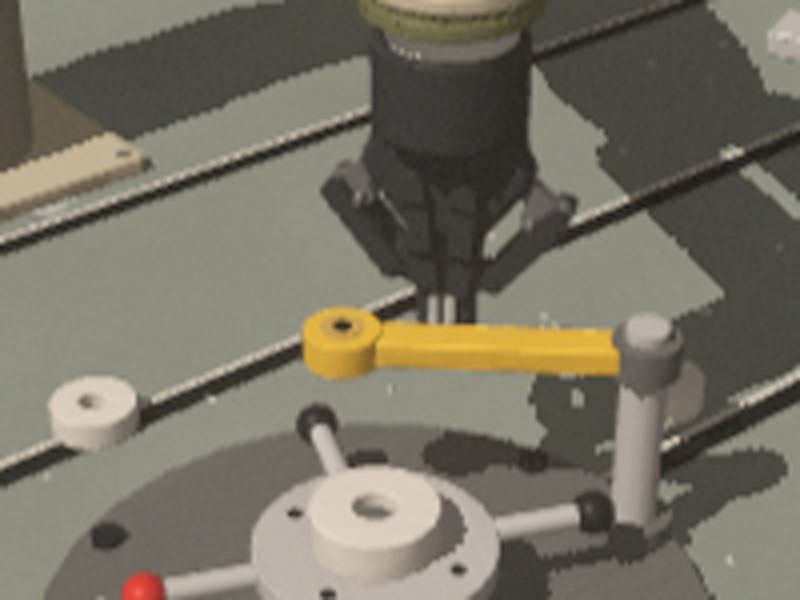

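Arm follows well. Continue, then slow near home.

```bash
python3 -m jog '[[[0.0026,-0.0036,0],[0,0,0.044],-1],[[0.0054,-0.0072,0],[0,0,0.087],-1],[[0.0083,-0.0106,0],[0,0,0.131],-1],[[0.0114,-0.0139,0],[0,0,0.175],-1],[[0.0146,-0.017,0],[0,0,0.218],-1]]'
python3 -m jog '[[[0.0034,-0.003,0],[0,0,0.044],-1],[[0.0068,-0.0058,0],[0,0,0.087],-1],[[0.0104,-0.0085,0],[0,0,0.131],-1],[[0.0141,-0.0111,0],[0,0,0.175],-1],[[0.0165,-0.0124,0],[0,0,0.2],-1]]'
python3 - <<'E'
from h import *
s=r.sense();d=s['tool_pos'][:2]-[622,73];print(np.degrees(np.arctan2(d[1],d[0]))%360,np.hypot(*d))
crop(vision.snapshot('scene'),220,145,200,150,4,'pics/s14.png')
E
```

```text
time: 15.47
tool_pos: [552.1, -2.2, 112.4]
tcp_rot: [-50.2, 89.9, -4.4]
ft_force: [-1.7, 0.7, 2.7]
finger_gap: -0.1
time: 15.88
tool_pos: [568.6, -14.9, 112.3]
tcp_rot: [-71.3, 89.9, -14.1]
ft_force: [-2.5, -0.7, 1.9]
finger_gap: 0.2
238.71026190355676 102.82004562315123
```

View pics/s14.png

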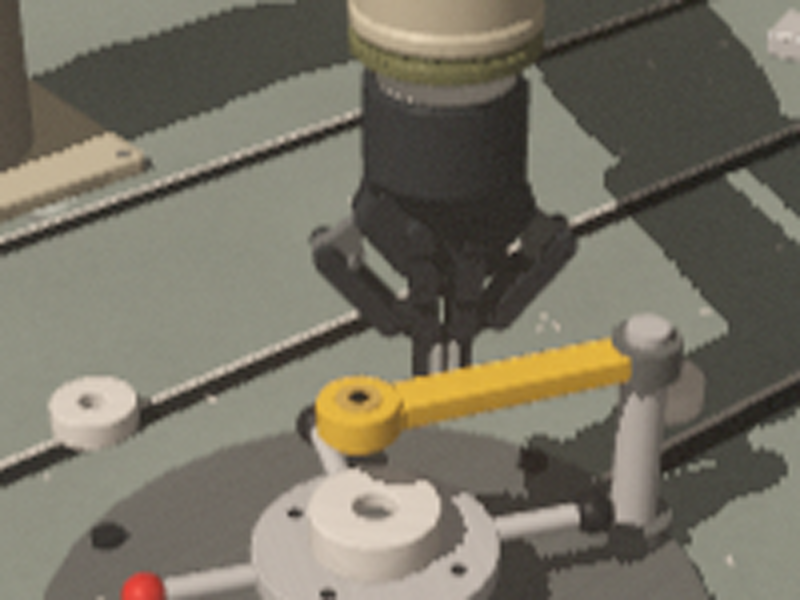

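```bash
python3 -m jog '[[[0.0016,-0.0009,0],[0,0,0.018],-1],[[0.0032,-0.0017,0],[0,0,0.035],-1],[[0.0048,-0.0025,0],[0,0,0.052],-1],[[0.0064,-0.0033,0],[0,0,0.07],-1],[[0.008,-0.0041,0],[0,0,0.087],-1]]'
python3 -m jog '[[[0.0016,-0.0008,0],[0,0,0.018],-1],[[0.0032,-0.0015,0],[0,0,0.035],-1],[[0.0032,-0.0015,0],[0,0,0.035],-1]]'
python3 - <<'E'
from h import *
s=r.sense();d=s['tool_pos'][:2]-[622,73];print(np.degrees(np.arctan2(d[1],d[0]))%360,np.hypot(*d))
crop(vision.snapshot('scene'),220,145,200,150,4,'pics/s15.png')
E
```

```text
time: 16.35
tool_pos: [575.8, -18.3, 110.7]
tcp_rot: [-77.2, 90.0, -14.9]
ft_force: [-1.7, 1.0, 2.1]
finger_gap: 0.2
time: 16.6
tool_pos: [579.1, -19.8, 110.5]
tcp_rot: [-81.9, 90.0, -17.6]
ft_force: [0.3, 0.3, -0.2]
finger_gap: 0.4
245.20280270596635 102.26418916130572
```

View pics/s15.png

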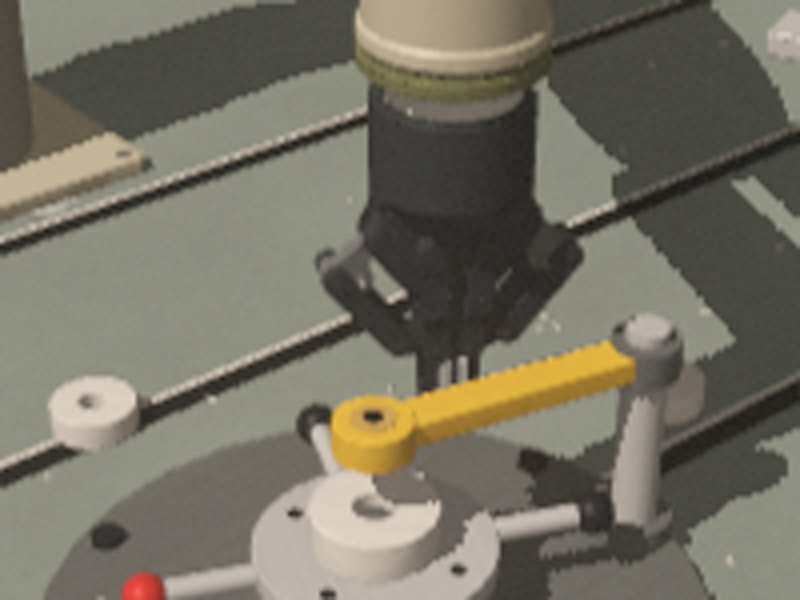

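```bash
python3 -m jog '[[[0.001,-0.0005,0],[0,0,0.01],-1],[[0.002,-0.001,0],[0,0,0.02],-1],[[0.002,-0.001,0],[0,0,0.02],-1]]'
python3 -m jog '[[[0.001,-0.0005,0],[0,0,0.01],-1],[[0.002,-0.001,0],[0,0,0.02],-1],[[0.002,-0.001,0],[0,0,0.02],-1]]'
python3 - <<'E'
from h import *
S=lambda u,v,z:ray("scene",220+(u+.5)/4-.5,145+(v+.5)/4-.5,z)
print("bush at prior pic",S(373,416,129),"want ~",(589.3,-71.4),"home circle")
E
```

```text
time: 16.9
tool_pos: [580.2, -20.4, 110.3]
tcp_rot: [97.6, 89.9, 163.0]
ft_force: [-4.3, 2.6, 3.7]
finger_gap: -0.1
time: 17.15
tool_pos: [580.5, -20.7, 110.2]
tcp_rot: [97.1, 89.7, 163.7]
ft_force: [-14.7, 4.4, 9.4]
finger_gap: -0.2
bush at prior pic [584.10288447 -68.49565215 129.        ] want ~ (589.3, -71.4) home circle
```

```bash
python3 -m jog '[[[-0.003,0.0015,0],[0,0,0],-1],[[-0.012,0.006,0],[0,0,0],-1],[[-0.03,0.015,0.005],[0,0,0],-1],[[-0.06,0.03,0.03],[0,0,0],-1],[[-0.09,0.05,0.06],[0,0,0],-1]]'
python3 -m jog '[[[-0.03,0.03,0.03],[0,0,0],-1],[[-0.06,0.06,0.06],[0,0,0],-1],[[-0.06,0.1,0.09],[0,0,0],-1],[[-0.06,0.13,0.1],[0,0,0],-1],[[-0.06,0.13,0.1],[0,0,0],-1]]'
python3 - <<'E'
from h import *
i=vision.snapshot('top');crop(i,270,140,190,150,4,'pics/t16.png');np.save('top16.npy',i)
i=vision.snapshot('scene');crop(i,220,185,200,150,4,'pics/s16.png');np.save('scene16.npy',i)
E
```

```text
time: 17.57
tool_pos: [493.9, 25.9, 165.3]
tcp_rot: [113.6, 89.8, -179.9]
ft_force: [0.5, -0.1, 1.3]
finger_gap: 0.3
time: 17.98
tool_pos: [436.9, 159.8, 271.5]
tcp_rot: [-41.1, 89.6, 25.5]
ft_force: [0.6, -0.5, 0.3]
finger_gap: -0.0
```

View pics/t16.png

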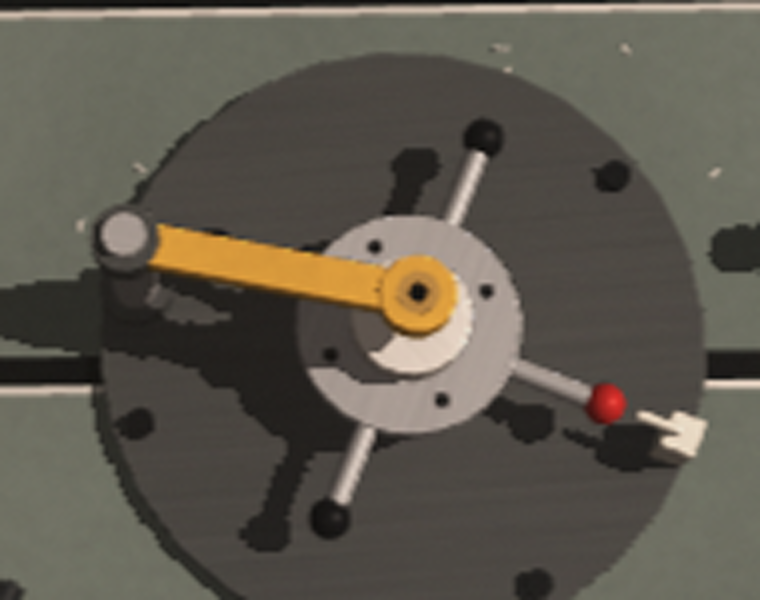

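View pics/s16.png

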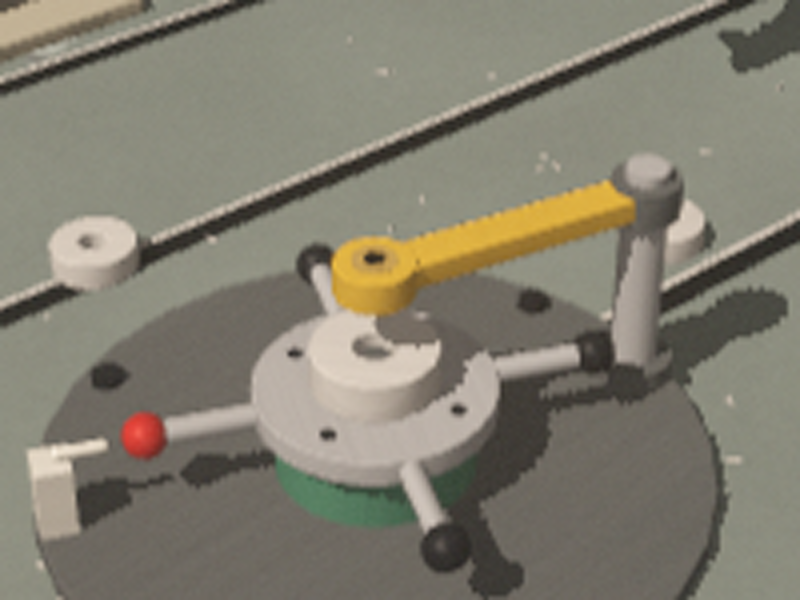

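Run:
```python
from h import *
P=lambda u,v,z:ray("top",270+(u+.5)/4-.5,140+(v+.5)/4-.5,z)
S=lambda u,v,z:ray("scene",220+(u+.5)/4-.5,185+(v+.5)/4-.5,z)
A=lambda d:np.degrees(np.arctan2(d[1],d[0]))
for F,bu,nut,b1,b2,rd,mk in((P,(418,292),(125,234),(483,137),(329,519),(606.5,403.5),(638.5,413.5)),(S,(373,258),(653,168),(445,547),(317,263),(144,435.5),(105,444.5))):
    h=(F(*b1,53)+F(*b2,53))/2; k=F(*bu,129);n=F(*nut,138)
    print('hub',h,'bush',k,'arm',A(k-n),'home',A(h-n),'blk line-90',A(F(*b1,53)-F(*b2,53))-90,'red',A(F(*rd,53)-h),'mark',A(F(*mk,53)-h))
```

```text
hub [592.43220312 -76.05641335  53.        ] bush [592.83964914 -76.31464506 129.        ] arm -101.21380383751277 home -101.3865335801642 blk line-90 -112.57839750842477 red -112.53035345976839 mark -111.96286355546569
hub [588.91891628 -71.67932999  53.        ] bush [585.37103449 -69.50759286 129.        ] arm -104.04739930868487 home -102.5519237029899 blk line-90 -112.8514261219821 red -112.4634984087792 mark -111.96273214565613
```

Run:
```python
from bench import order,r
print(order.hand_in(), r.sense()['time'])
```

```text
the job is handed in; nothing more can be done
the job is handed in; nothing more can be done
```

I turned the plate with a closed fingertip until the red spoke pointed at the white mark. I then swung the yellow guide arm round to its stop, backed clear and handed in at about 18 s. No verdict came back.

- **Red spoke:** it took two pushes. After the second, the views put the spoke about 0.2 to 0.7° past the mark, roughly 1 mm at the ball. I left it there as good enough and didn't correct it.
- **Guide arm:** it stopped firmly, with the force rising from about 6 to 18 N while the arm barely moved. In the top view the bush is within about 1 mm of the hub axis and the arm within 0.2° of home. The scene camera disagrees, putting the bush about 4 mm off. I went by the stop force and the top view, because that camera also read high on the guide arm's lengths at the start.
- **Everything else:** the ring still sits on its pin. I never brought the robot against the bottle, wrench, steel block or hex key. The gripper was clear of everything at hand-in.

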